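Fetch the carved owl from behind the finish pots

ROBOT

A 6-joint arm with a two-finger parallel gripper is mounted at the origin on the work surface. World frame = base frame: x ahead of the robot, y to its left, z up, the work surface at z = 0. Lengths are in m, angles in rad, forces in N, time in s.
With the tool pointing down it reaches from about 0.375 to 0.75 m from the base axis. Payload 9 kg.
Tool frame: the origin (TCP) lies at the very end of the fingers, on their centre line; the grasp point (between the pads) lies 19 mm behind it; z points along the fingers, y is the line along which they close (so a half turn about z gives the same grasp; the last joint's range is limited). The gripper opens to 85 mm and grips with 20 to 120 N. Pads are 22 mm wide; open, the fingers measure 114 mm over their backs; the gripper's body (76 mm by 85 mm) begins 54 mm behind the grasp point. The pads swing forward as they close: fully open they stand 13 mm farther back than shut.
Start: joints at [0.993, 0.104, 0.097, 1.564, 0, 1.353], TCP at [0.211, 0.562, 0.231] pointing down, gripper open.
Joint ranges: [-2.99, 2.99], [-0.84, 1.86], [-1.1, 1.16], [-1.84, 2.11], [-1.51, 1.56], [-3.14, 3.14]. Speed limits (rad/s): [2.22, 2.22, 2.57, 3.14, 3.14, 3.14].

INTERFACE

Orientations are given as a rotation vector (axis times angle).
In Python, from cell import bot, viewer gives the robot as it stands. The module is installed in compiled form; this text tells all that it offers.
- The arm moves only by the shell command python3 -m inch 'ROWS' [FORCE]. ROWS is JSON, one flat list of numbers, 7 for each row, row after row: the turn, a rotation vector about the tool's x, y, z in units of 5 degrees (1.0 is 5 degrees), then the shift along the tool's x, y, z in units of 50 mm (1.0 is 50 mm), then the closure, from -1 (fully open) to 1 (shut), so that 0 is half open. A call has 1 to 20 rows; each row is the pose to reach, as a shift and turn from the pose commanded when the call began, along the tool's axes at that moment; what a row does not reach only later rows make up. A row lasts 1/10 s, in which the tool goes at most 50 mm and 8.59 degrees, less where a joint would pass 70% of its speed; a pose out of reach is approached as far as the arm can. A call with a gripper value outside its range is refused whole. The fingers move at their own pace and stop on an object; FORCE is the grip in N (left out, the last holds). Time passes only in rows, so rows that repeat a pose let the fingers close. It gives the time, the measured TCP pose, the force, the opening and the grip force at its end, in the units of the state.
- bot.get_obs(): the state, without advancing time (a new reading comes with each control period).
- viewer.grab_frame(name): name is "side" or "top"; returns the picture (384x512x3 uint8, red, green, blue); there is no depth.
- viewer.calibration(name): a dict with "vertical_fov" (degrees; the focal length in pixels is half the picture's height over the tangent of half this angle, whatever the lens; pixels are square), "cx", "cy" (the principal point, pixels), "extrinsics" (4x4, takes a point from camera to world coordinates). Camera axes: x right, y down, z forward; pixel columns grow to the right and rows downward; lengths in m; the calibration is good to about 2 mm. A picture is of the moment at which its call begins. calibration takes no time and is no camera call.
- bot.hand_in(): hands the job in; it is judged then, once.
The state is a dict: "time_s": time; "q": joint angles; "dq": joint speeds; "tau": joint torques, N m; "tcp_pos": TCP position; "eef_rot": TCP orientation; "force": force on the tool from outside, world axes, zero at the start; "ft_torque": the same for the moment, N m; "grip_width": finger opening in m; "gripper_force": force on a finger pad.
Only numpy, scipy, OpenCV 4.12 (cv2) and the standard library are available. Lean on these libraries where they do the work, as an engineer would, in place of code of your own. Each camera call takes 0.05 s, during which the arm holds its last target. There are 200 camera calls.

TASK

Clear the three finish pots off their coasters into the grey tray, all standing together there; then fetch the carved owl from behind where they stood and stand it in the middle of the round plinth; then put each pot back in the middle of the coaster of its own colour. Keep them all upright throughout.

Things in the scene. Friction and masses are not known exactly. Their poses are not given: they have to be found in the camera images.
- red_pot: red-lidded finish pot: upright white plastic cylinder with a red band and a red screw lid fixed on, 120 mm tall (the lid is the top 28 mm), 56 mm across the lid and 54 mm across the body, about 0.25 kg, loose. Origin: centre of its underside; z up.
- yellow_pot: yellow-lidded finish pot: upright white plastic cylinder with a yellow band and a yellow screw lid fixed on, 120 mm tall (the lid is the top 28 mm), 56 mm across the lid and 54 mm across the body, about 0.25 kg, loose. Origin: centre of its underside; z up.
- blue_pot: blue-lidded finish pot: upright white plastic cylinder with a blue band and a blue screw lid fixed on, 120 mm tall (the lid is the top 28 mm), 56 mm across the lid and 54 mm across the body, about 0.25 kg, loose. Origin: centre of its underside; z up.
- owl: small carved light-wood owl, standing upright, 70 mm tall plus small ears, on a round dark foot 41 mm across; its body is round, 34 mm across between 20 and 48 mm above the foot's underside; about 60 g, loose. It stands on the plywood board directly behind (beyond) the three pots, so close that they leave no room for a gripper over it. Origin: centre of its underside; z up.
- red_coaster: flat round red coaster, 72 mm across, 3 mm thick, fixed on the plywood board (180 x 230 mm, 12 mm thick); home of the red pot, which stands on it at the start. Coaster centres are 79 to 124 mm apart. Origin: centre of its underside, 12 mm above the table; x points across the board towards the owl's side, y along its long side. Fingers closing along x on a lid clear the other pots.
- yellow_coaster: flat round yellow coaster, 72 mm across, 3 mm thick, fixed on the plywood board (180 x 230 mm, 12 mm thick); home of the yellow pot, which stands on it at the start. Coaster centres are 79 to 124 mm apart. Origin: centre of its underside, 12 mm above the table; x points across the board towards the owl's side, y along its long side. Fingers closing along x on a lid clear the other pots.
- blue_coaster: flat round blue coaster, 72 mm across, 3 mm thick, fixed on the plywood board (180 x 230 mm, 12 mm thick); home of the blue pot, which stands on it at the start. Coaster centres are 79 to 124 mm apart. Origin: centre of its underside, 12 mm above the table; x points across the board towards the owl's side, y along its long side. Fingers closing along x on a lid clear the other pots.
- tray: grey open tray, fixed, outer size 290 mm along its x and 130 mm along its y, floor and walls 5 mm thick, rim 16 mm high: the side area with room for the three pots in a row along its x (85 mm apart). Origin: centre of its underside (on the table); z up.
- plinth: round dark-wood display plinth with a brass middle, fixed, 36 mm high, flat top 90 mm across. Origin: centre of its underside (on the table); z up.

How it is judged:
By the outcome, as a careful person would: the job done as asked, in the order asked, and still so for the second after the job is handed in, with the robot touching nothing.
It also fails if it takes over 150 s, if anything falls off the work surface, if the arm or the gripper's body presses on something with over 40 N, if the wrist force passes 120 N, or if a joint passes its speed limit or range.

## Working session

There is one attempt and no reset: what is moved stays moved. The work goes in short steps, Python scripts to look and compute and a shell command to move; the robot and the scene stay as the last step left them, time stands still between calls to the robot, and variables do not carry over. Pictures are saved under pics/ and viewed, at most 14 in all, crops included, and the job is handed in when it is done.

```bash
mkdir -p pics; python3 - <<'E'
from cell import bot, viewer
import cv2, numpy as np
for n in("side","top"):
    f=viewer.grab_frame(n); cv2.imwrite(f"pics/{n}0.png",f[:,:,::-1]); c=viewer.calibration(n); print(n,c["vertical_fov"],c["cx"],c["cy"],np.round(c["extrinsics"],4).tolist(),c.keys())
o=bot.get_obs(); print({k:np.round(v,4).tolist() for k,v in o.items()})
E
```

```text
side 55.928501145860444 253.9297046365168 190.06326164598158 [[-0.9825, 0.1159, -0.1455, 0.6921], [0.1852, 0.6836, -0.7059, 0.6697], [0.0176, -0.7206, -0.6932, 0.683], [0.0, 0.0, 0.0, 1.0]] dict_keys(['vertical_fov', 'cx', 'cy', 'extrinsics'])
top 51.95636962309501 255.4273625295771 190.565134776039 [[0.0084, -0.9947, 0.1021, 0.4499], [-0.9999, -0.0098, -0.0132, 0.0221], [0.0141, -0.102, -0.9947, 0.9612], [0.0, 0.0, 0.0, 1.0]] dict_keys(['vertical_fov', 'cx', 'cy', 'extrinsics'])
{'time_s': 0.1, 'q': [0.9933, 0.1046, 0.0965, 1.5639, 0.0, 1.3531], 'dq': [0.0006, -0.0003, 0.0016, 0.0012, 0.0007, 0.0001], 'tau': [0.0053, -55.821, 50.472, 0.013, -0.0003, -0.0], 'tcp_pos': [0.2111, 0.5613, 0.2306], 'eef_rot': [-0.562, -3.0904, 0.0018], 'force': [-0.2785, -0.3873, -0.466], 'ft_torque': [-0.0024, -0.0135, -0.0205], 'gripper_force': 0.0, 'grip_width': 0.0854}
```

View pics/side0.png

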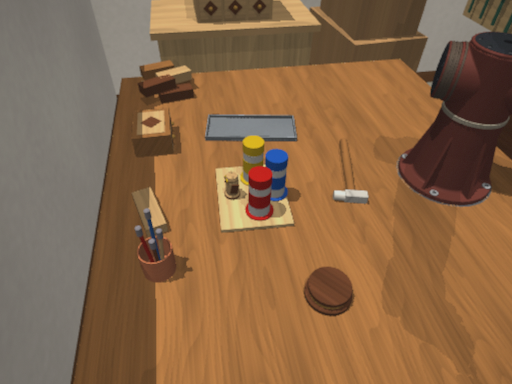

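View pics/top0.png

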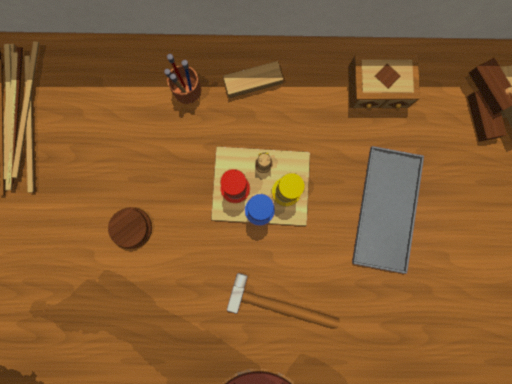

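```bash
cat > h.py <<'E'
from cell import bot, viewer
import cv2, numpy as np
def cam(n):
    c=viewer.calibration(n); return 192/np.tan(np.radians(c["vertical_fov"])/2),c["cx"],c["cy"],np.array(c["extrinsics"])
def pt(n,uv,z):
    f,cx,cy,E=cam(n); d=E[:3,:3]@np.array([(uv[0]-cx)/f,(uv[1]-cy)/f,1]); t=E[:3,3]; return t+d*(z-t[2])/d[2]
def px(n,p):
    f,cx,cy,E=cam(n); q=E[:3,:3].T@(np.array(p)-E[:3,3]); return q[:2]/q[2]*f+[cx,cy]
def mask(img,col):
    h=cv2.cvtColor(img,cv2.COLOR_RGB2HSV); H,S,V=cv2.split(h)
    r={'red':(H<5)|(H>172),'yellow':(H>23)&(H<33),'blue':(H>105)&(H<130)}[col]
    return ((r&(S>180)&(V>90))*255).astype(np.uint8)
def blobs(m,amin=30):
    out=[]
    for c in cv2.findContours(m,cv2.RETR_EXTERNAL,cv2.CHAIN_APPROX_NONE)[0]:
        if cv2.contourArea(c)>amin: out.append((cv2.contourArea(c),cv2.minAreaRect(c),cv2.boundingRect(c),c))
    return sorted(out,key=lambda o:-o[0])
def quad(img_mask): 
    return cv2.boxPoints(cv2.minAreaRect(max(cv2.findContours(img_mask,cv2.RETR_EXTERNAL,cv2.CHAIN_APPROX_NONE)[0],key=cv2.contourArea)))
E
python3 - <<'E'
from h import *
T=cv2.imread('pics/top0.png')[:,:,::-1].copy(); S=cv2.imread('pics/side0.png')[:,:,::-1].copy()
for c in('red','yellow','blue'):
    for n,I in(('top',T),('side',S)):
        print(c,n,[(a,b) for a,_,b,_ in blobs(mask(I,c),15)])
a=cv2.resize(T[140:240,200:320],None,fx=5,fy=5,interpolation=cv2.INTER_CUBIC); b=cv2.resize(S[130:235,205:300],None,fx=5,fy=5,interpolation=cv2.INTER_CUBIC)
cv2.imwrite('pics/cropT.png',a[:,:,::-1]); cv2.imwrite('pics/cropS.png',b[:,:,::-1])
g=cv2.cvtColor(T,cv2.COLOR_RGB2HSV); print(g[210,400],g[230,130],g[209,259],g[190,260])
# tray: low saturation
m=((g[:,:,1]<110)&(g[:,:,2]>60)).astype(np.uint8)*255; m[:140]=0; m[280:]=0; m[:,:340]=0; m[:,440:]=0
m=cv2.morphologyEx(m,cv2.MORPH_CLOSE,np.ones((7,7)))
q=quad(m); P=np.array([pt('top',u,.016) for u in q]); print(q,P.round(3),P.mean(0),np.linalg.norm(np.diff(P,axis=0),axis=1))
E
```

```text
red top [(663.5, (221, 170, 28, 32))]
red side [(371.0, (249, 167, 23, 22)), (126.5, (249, 193, 16, 15)), (70.5, (246, 205, 27, 15))]
yellow top [(580.5, (272, 173, 33, 33))]
yellow side [(274.0, (244, 136, 20, 20))]
blue top []
blue side [(266.0, (266, 150, 21, 20)), (19.5, (271, 189, 16, 11))]
[ 83   8 121] [ 12 197  92] [110 175 179] [ 21 122 196]
[[351.1506  264.91034]
 [370.1652  145.38994]
 [425.47    154.18842]
 [406.4554  273.7088 ]] [[ 0.372 -0.219  0.016]
 [ 0.661 -0.271  0.016]
 [ 0.641 -0.406  0.016]
 [ 0.352 -0.35   0.016]] [ 0.50639838 -0.31160679  0.016     ] [0.29376257 0.13710827 0.29382395]
```

View pics/cropT.png

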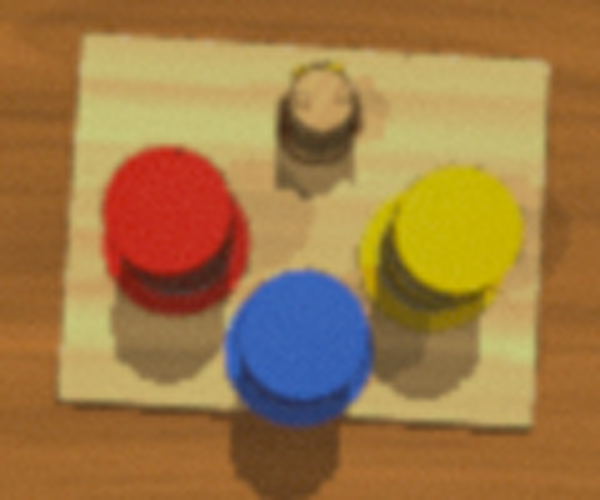

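View pics/cropS.png

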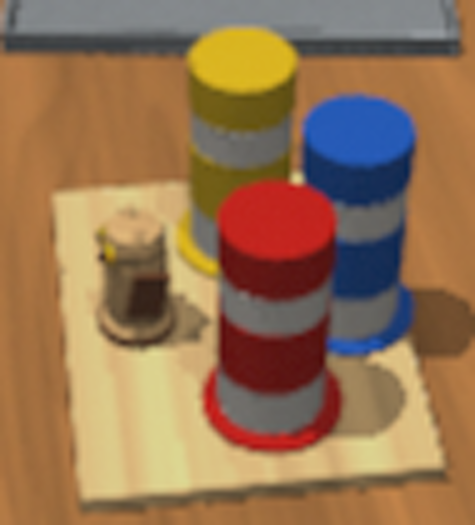

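```bash
cat >> h.py <<'E'
def cu(U,o): return (np.array(U)+.5)/5-.5+np.array(o)
def tri(u1,u2):
    A=[];b=[]
    for n,u in(('top',u1),('side',u2)):
        a=pt(n,u,0);d=pt(n,u,.3)-a;d/=np.linalg.norm(d);M=np.eye(3)-np.outer(d,d);A.append(M);b.append(M@a)
    return np.linalg.solve(sum(A),sum(b))
E
python3 - <<'E'
from h import *
np.set_printoptions(precision=4,suppress=True)
for k,t,s,z in(('red',(168,211),(278,221),.135),('yel',(459,229),(243,61),.135),('blue',(305,333),(359,131),.135),('owl',(322,98),(133,224),.082)):
    t=cu(t,(200,140)); s=cu(s,(205,130)); print(k,t,pt('top',t,z),pt('side',s,z),tri(t,s))
Q=[pt('top',cu(u,(200,140)),.012) for u in((82,35),(548,62),(530,428),(60,400))]
print(np.array(Q),np.mean(Q,0)); 
d=Q[0]-Q[1]+Q[3]-Q[2]; e=Q[0]-Q[3]+Q[1]-Q[2]; print(np.linalg.norm(d)/2,np.linalg.norm(e)/2,np.degrees(np.arctan2(d[1],d[0])),np.degrees(np.arctan2(e[1],e[0])))
print(pt('top',(130,228),.036),pt('side',(329,289),.036))
E
```

```text
red [233.2 181.8] [0.5529 0.0583 0.135 ] [0.5529 0.061  0.135 ] [0.5527 0.0585 0.1329]
yel [291.4 185.4] [ 0.5465 -0.0647  0.135 ] [ 0.5461 -0.0624  0.135 ] [ 0.5462 -0.0648  0.1334]
blue [260.6 206.2] [0.5018 0.0001 0.135 ] [0.501  0.0027 0.135 ] [0.5012 0.0003 0.1333]
owl [264.  159.2] [ 0.6117 -0.0083  0.082 ] [ 0.6116 -0.0076  0.082 ] [ 0.6117 -0.0083  0.0815]
[[ 0.6545  0.1069  0.012 ]
 [ 0.6437 -0.1214  0.012 ]
 [ 0.4648 -0.1118  0.012 ]
 [ 0.4763  0.1142  0.012 ]] [ 0.5598 -0.003   0.012 ]
0.22743335171305604 0.1787402665395473 87.19273930423145 -2.707767990829116
[0.4544 0.3011 0.036 ] [0.4602 0.319  0.036 ]
```

```bash
cat >> h.py <<'E'
from scipy.spatial.transform import Rotation as Ro
def to(x,y,z,psi):
    o=bot.get_obs(); R=Ro.from_rotvec(o['eef_rot']); p=np.array(o['tcp_pos']); M=R.as_matrix()
    ps=np.radians(psi); yt=np.array([np.cos(ps),np.sin(ps),0]); zt=np.array([0,0,-1]); G=np.column_stack([np.cross(yt,zt),yt,zt])
    print('t',round(o['time_s'],2),'tcp',np.round(p,4),'psi',round(np.degrees(np.arctan2(M[1,1],M[0,1])),2),'w',round(o['grip_width'],4),'F',np.round(o['force'],1))
    rv=np.degrees(Ro.from_matrix(M.T@G).as_rotvec())/5; sh=M.T@(np.array([x,y,z])-p)/.05
    print('turn',rv.round(3),'shift',sh.round(3))
E
python3 -c "
from h import *
to(.5463,-.0637,.22,-2.7)"
```

```text
t 0.1 tcp [0.2111 0.5613 0.2306] psi 69.39 w 0.0854 F [-0.3 -0.4 -0.5]
turn [-1.4000e-02  6.0000e-03  1.4417e+01] shift [-10.677  -9.339   0.22 ]
```

```bash
python3 -m inch '[0,0,7.2,-5.34,-4.67,0.1,-1, 0,0,7.2,-5.34,-4.67,0.1,-1, 0,0,7.2,-5.34,-4.67,0.1,-1, 0,0,7.2,-5.34,-4.67,0.1,-1, 0,0,7.2,-5.34,-4.67,0.1,-1, 0,0,7.2,-5.34,-4.67,0.1,-1, 0,0,14.42,-10.68,-9.34,0.22,-1, 0,0,14.42,-10.68,-9.34,0.22,-1, 0,0,14.42,-10.68,-9.34,0.22,-1, 0,0,14.42,-10.68,-9.34,0.22,-1, 0,0,14.42,-10.68,-9.34,0.22,-1, 0,0,14.42,-10.68,-9.34,0.22,-1, 0,0,14.42,-10.68,-9.34,0.22,-1, 0,0,14.42,-10.68,-9.34,0.22,-1, 0,0,14.42,-10.68,-9.34,0.22,-1, 0,0,14.42,-10.68,-9.34,0.22,-1, 0,0,14.42,-10.68,-9.34,0.22,-1, 0,0,14.42,-10.68,-9.34,0.22,-1, 0,0,14.42,-10.68,-9.34,0.22,-1, 0,0,14.42,-10.68,-9.34,0.22,-1]' 60; python3 -c "
from h import *
to(.5463,-.0637,.097,-2.7)"
```

```text
time_s: 2.1
tcp_pos: [0.5465, -0.0626, 0.2206]
eef_rot: [2.272, 2.169, 0.001]
force: [-0.6, 0.1, 0.1]
grip_width: 0.0854
gripper_force: 0.0
t 2.1 tcp [ 0.5465 -0.0626  0.2206] psi -2.64 w 0.0854 F [-0.6  0.1  0.1]
turn [0.006 0.    0.013] shift [-0.023 -0.005  2.472]
```

```bash
python3 -m inch '[0,0,0,-0.02,0,0.5,-1, 0,0,0,-0.02,0,1.0,-1, 0,0,0,-0.02,0,1.5,-1, 0,0,0,-0.02,0,2.0,-1, 0,0,0,-0.02,0,2.3,-1, 0,0,0,-0.02,0,2.46,-1, 0,0,0,-0.02,0,2.46,-1, 0,0,0,-0.02,0,2.46,-1, 0,0,0,-0.02,0,2.46,1, 0,0,0,-0.02,0,2.46,1, 0,0,0,-0.02,0,2.46,1, 0,0,0,-0.02,0,2.46,1, 0,0,0,-0.02,0,2.46,1, 0,0,0,-0.02,0,2.46,1, 0,0,0,-0.02,0,2.46,1, 0,0,0,-0.02,0,2.46,1, 0,0,0,-0.02,0,2.46,1]' 60; python3 -c "
from h import *
to(.5895,-.328,.28,79)"
```

```text
time_s: 3.8
tcp_pos: [0.5471, -0.0647, 0.0986]
eef_rot: [2.272, 2.167, 0.001]
force: [-2.0, 0.5, 5.1]
grip_width: 0.0547
gripper_force: 62.7
t 3.8 tcp [ 0.5471 -0.0647  0.0986] psi -2.72 w 0.0547 F [-2.   0.5  5.1]
turn [ 9.0000e-03  1.6000e-02 -1.6343e+01] shift [-5.221  1.102 -3.624]
```

```bash
python3 -m inch '[0,0,0,0,0,-0.2,1, 0,0,0,0,0,-0.6,1, 0,0,0,0,0,-1.1,1, 0,0,0,0,0,-1.7,1, 0,0,0,0,0,-2.3,1, 0,0,0,0,0,-2.9,1, 0,0,0,0,0,-3.4,1, 0,0,0,0,0,-3.6,1, 0,0,-1.5,-0.4,0.1,-3.62,1, 0,0,-3,-0.9,0.2,-3.62,1, 0,0,-4.5,-1.4,0.3,-3.62,1, 0,0,-6,-1.9,0.4,-3.62,1, 0,0,-7.5,-2.4,0.5,-3.62,1, 0,0,-9,-2.9,0.6,-3.62,1, 0,0,-10.5,-3.4,0.7,-3.62,1, 0,0,-12,-3.9,0.8,-3.62,1, 0,0,-13.5,-4.4,0.9,-3.62,1, 0,0,-15,-4.9,1.0,-3.62,1, 0,0,-16.34,-5.22,1.1,-3.62,1, 0,0,-16.34,-5.22,1.1,-3.62,1]'; python3 - <<'E'
from h import *
to(.5895,-.328,.09,79)
for n in("side","top"): cv2.imwrite(f"pics/{n}1.png",viewer.grab_frame(n)[:,:,::-1])
a=np.hstack([cv2.imread('pics/top1.png')[:,150:],cv2.imread('pics/side1.png')[:,100:400]]); cv2.imwrite('pics/both1.png',a)
E
```

```text
time_s: 5.8
tcp_pos: [0.5887, -0.3297, 0.2764]
eef_rot: [-0.3, -3.125, -0.001]
force: [0.2, 0.3, -2.7]
grip_width: 0.0543
gripper_force: 63.8
t 5.8 tcp [ 0.5887 -0.3297  0.2764] psi 79.03 w 0.0543 F [ 0.2  0.3 -2.7]
turn [ 0.009 -0.022  0.005] shift [-0.015  0.034  3.728]
```

View pics/both1.png

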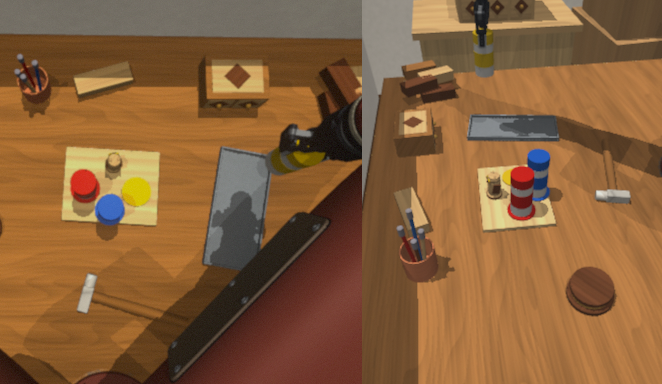

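```bash
python3 -m inch '[0,0,0,0,0.03,0.5,1, 0,0,0,0,0.03,1.0,1, 0,0,0,0,0.03,1.5,1, 0,0,0,0,0.03,2.0,1, 0,0,0,0,0.03,2.5,1, 0,0,0,0,0.03,2.9,1, 0,0,0,0,0.03,3.2,1, 0,0,0,0,0.03,3.4,1, 0,0,0,0,0.03,3.55,1, 0,0,0,0,0.03,3.65,1, 0,0,0,0,0.03,3.7,1, 0,0,0,0,0.03,3.73,1, 0,0,0,0,0.03,3.75,1, 0,0,0,0,0.03,3.75,1]'; python3 -m inch '[0,0,0,0,0,0.02,0.1, 0,0,0,0,0,0.02,-0.6, 0,0,0,0,0,0.02,-1, 0,0,0,0,0,0.02,-1, 0,0,0,0,0,0.02,-1, 0,0,0,0,0,0.02,-1, 0,0,0,0,0,-0.5,-1, 0,0,0,0,0,-1.2,-1, 0,0,0,0,0,-2,-1, 0,0,0,0,0,-2.7,-1, 0,0,0,0,0,-2.7,-1]'; python3 -c "
from h import *
to(.5015,.0013,.22,-2.7)"
```

```text
time_s: 7.3
tcp_pos: [0.5896, -0.3265, 0.0911]
eef_rot: [0.302, 3.127, -0.0]
force: [0.0, -0.0, -2.2]
grip_width: 0.0546
gripper_force: 63.8
time_s: 8.4
tcp_pos: [0.5912, -0.3278, 0.2324]
eef_rot: [0.301, 3.12, -0.008]
force: [0.6, 0.3, -0.3]
grip_width: 0.0853
gripper_force: 0.0
t 8.4 tcp [ 0.5912 -0.3278  0.2324] psi 78.99 w 0.0853 F [ 0.6  0.3 -0.3]
turn [ 0.024  0.108 16.337] shift [3.019 6.118 0.198]
```

```bash
python3 -m inch '[0,0,8,1.5,3,0.1,-1, 0,0,8,1.5,3,0.1,-1, 0,0,8,1.5,3,0.1,-1, 0,0,8,1.5,3,0.1,-1, 0,0,16.34,3.02,6.12,0.2,-1, 0,0,16.34,3.02,6.12,0.2,-1, 0,0,16.34,3.02,6.12,0.2,-1, 0,0,16.34,3.02,6.12,0.2,-1, 0,0,16.34,3.02,6.12,0.2,-1, 0,0,16.34,3.02,6.12,0.2,-1, 0,0,16.34,3.02,6.12,0.2,-1, 0,0,16.34,3.02,6.12,0.2,-1, 0,0,16.34,3.02,6.12,0.2,-1, 0,0,16.34,3.02,6.12,0.2,-1]'; python3 - <<'E'
from h import *
to(.5015,.0013,.097,-2.7)
I=viewer.grab_frame('top'); S=viewer.grab_frame('side')
cv2.imwrite('pics/t2.png',np.vstack([cv2.resize(I[130:280,340:440],None,fx=4,fy=4)[:300],cv2.resize(S[80:150,200:300],None,fx=4,fy=4)])[:,:,::-1])
E
```

```text
time_s: 9.8
tcp_pos: [0.4997, 0.0027, 0.2157]
eef_rot: [-2.272, -2.169, 0.0]
force: [-0.6, 0.1, -0.5]
grip_width: 0.0854
gripper_force: 0.0
t 9.8 tcp [0.4997 0.0027 0.2157] psi -2.67 w 0.0854 F [-0.6  0.1 -0.5]
turn [-0.002 -0.001  0.007] shift [-0.026  0.037  2.373]
```

View pics/t2.png

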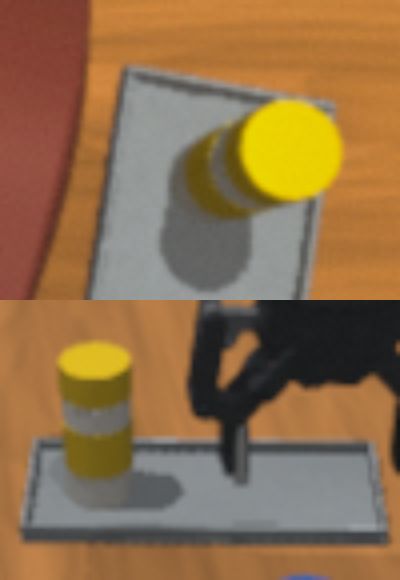

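```bash
python3 -m inch '[0,0,0,-0.02,0.03,0.5,-1, 0,0,0,-0.02,0.03,1.0,-1, 0,0,0,-0.02,0.03,1.5,-1, 0,0,0,-0.02,0.03,2.0,-1, 0,0,0,-0.02,0.03,2.25,-1, 0,0,0,-0.02,0.03,2.37,-1, 0,0,0,-0.02,0.03,2.37,-1, 0,0,0,-0.02,0.03,2.37,-1, 0,0,0,-0.02,0.03,2.37,1, 0,0,0,-0.02,0.03,2.37,1, 0,0,0,-0.02,0.03,2.37,1, 0,0,0,-0.02,0.03,2.37,1, 0,0,0,-0.02,0.03,2.37,1, 0,0,0,-0.02,0.03,2.37,1, 0,0,0,-0.02,0.03,2.37,1, 0,0,0,-0.02,0.03,2.37,1, 0,0,0,-0.02,0.03,2.37,1]' 60; python3 -c "
from h import *
to(.506,-.312,.28,79)"
```

```text
time_s: 11.6
tcp_pos: [0.5017, 0.0017, 0.0985]
eef_rot: [2.273, 2.167, 0.001]
force: [-1.5, 0.4, 6.1]
grip_width: 0.0547
gripper_force: 62.7
t 11.6 tcp [0.5017 0.0017 0.0985] psi -2.71 w 0.0547 F [-1.5  0.4  6.1]
turn [ 1.1000e-02  1.4000e-02 -1.6342e+01] shift [-6.263  0.389 -3.628]
```

```bash
python3 -m inch '[0,0,0,0,0,-0.2,1, 0,0,0,0,0,-0.6,1, 0,0,0,0,0,-1.1,1, 0,0,0,0,0,-1.7,1, 0,0,0,0,0,-2.3,1, 0,0,0,0,0,-2.9,1, 0,0,0,0,0,-3.4,1, 0,0,-1.5,-0.4,0,-3.62,1, 0,0,-3,-1,0.1,-3.62,1, 0,0,-4.5,-1.6,0.1,-3.62,1, 0,0,-6,-2.2,0.2,-3.62,1, 0,0,-7.5,-2.8,0.2,-3.62,1, 0,0,-9,-3.4,0.3,-3.62,1, 0,0,-10.5,-4,0.3,-3.62,1, 0,0,-12,-4.6,0.3,-3.62,1, 0,0,-13.5,-5.2,0.35,-3.62,1, 0,0,-15,-5.8,0.38,-3.62,1, 0,0,-16.34,-6.2,0.39,-3.62,1, 0,0,-16.34,-6.26,0.39,-3.62,1, 0,0,-16.34,-6.26,0.39,-3.62,1]'; python3 -c "
from h import *
to(.506,-.312,.0886,79)"
```

```text
time_s: 13.6
tcp_pos: [0.5056, -0.3119, 0.2782]
eef_rot: [-0.306, -3.126, -0.001]
force: [0.2, 0.1, -2.9]
grip_width: 0.0547
gripper_force: 64.1
t 13.6 tcp [ 0.5056 -0.3119  0.2782] psi 78.8 w 0.0547 F [ 0.2  0.1 -2.9]
turn [ 0.007 -0.006 -0.04 ] shift [-1.100e-02 -3.000e-03  3.793e+00]
```

```bash
python3 -m inch '[0,0,0,0,0,0.5,1, 0,0,0,0,0,1.0,1, 0,0,0,0,0,1.5,1, 0,0,0,0,0,2.0,1, 0,0,0,0,0,2.5,1, 0,0,0,0,0,2.9,1, 0,0,0,0,0,3.2,1, 0,0,0,0,0,3.4,1, 0,0,0,0,0,3.55,1, 0,0,0,0,0,3.65,1, 0,0,0,0,0,3.72,1, 0,0,0,0,0,3.76,1, 0,0,0,0,0,3.79,1, 0,0,0,0,0,3.79,1, 0,0,0,0,0,3.79,1]'; python3 -m inch '[0,0,0,0,0,0,0.1, 0,0,0,0,0,0,-0.6, 0,0,0,0,0,0,-1, 0,0,0,0,0,0,-1, 0,0,0,0,0,0,-1, 0,0,0,0,0,0,-1, 0,0,0,0,0,-0.5,-1, 0,0,0,0,0,-1.2,-1, 0,0,0,0,0,-2,-1, 0,0,0,0,0,-2.7,-1, 0,0,0,0,0,-2.7,-1]'; python3 -c "
from h import *
to(.553,.0595,.22,-2.7)"
```

```text
time_s: 15.1
tcp_pos: [0.5059, -0.3119, 0.0891]
eef_rot: [0.302, 3.127, -0.0]
force: [-0.2, -0.3, -2.3]
grip_width: 0.0546
gripper_force: 64.2
time_s: 16.2
tcp_pos: [0.5074, -0.3133, 0.2297]
eef_rot: [0.301, 3.121, -0.008]
force: [0.0, 0.1, -0.1]
grip_width: 0.0854
gripper_force: 0.0
t 16.2 tcp [ 0.5074 -0.3133  0.2297] psi 78.99 w 0.0854 F [ 0.   0.1 -0.1]
turn [1.5000e-02 1.0200e-01 1.6337e+01] shift [0.531 7.494 0.158]
```

```bash
python3 -m inch '[0,0,8,0.26,3.7,0.1,-1, 0,0,8,0.26,3.7,0.1,-1, 0,0,8,0.26,3.7,0.1,-1, 0,0,8,0.26,3.7,0.1,-1, 0,0,16.34,0.53,7.49,0.15,-1, 0,0,16.34,0.53,7.49,0.15,-1, 0,0,16.34,0.53,7.49,0.15,-1, 0,0,16.34,0.53,7.49,0.15,-1, 0,0,16.34,0.53,7.49,0.15,-1, 0,0,16.34,0.53,7.49,0.15,-1, 0,0,16.34,0.53,7.49,0.15,-1, 0,0,16.34,0.53,7.49,0.15,-1, 0,0,16.34,0.53,7.49,0.15,-1, 0,0,16.34,0.53,7.49,0.15,-1, 0,0,16.34,0.53,7.49,0.15,-1]'; python3 -c "
from h import *
to(.553,.0595,.097,-2.7)"
```

```text
time_s: 17.7
tcp_pos: [0.5514, 0.0606, 0.2163]
eef_rot: [2.273, 2.169, 0.0]
force: [0.2, -0.3, 0.3]
grip_width: 0.0854
gripper_force: 0.0
t 17.7 tcp [0.5514 0.0606 0.2163] psi -2.68 w 0.0854 F [ 0.2 -0.3  0.3]
turn [ 0.002 -0.001  0.004] shift [-0.02   0.033  2.387]
```

```bash
python3 -m inch '[0,0,0,-0.02,0.03,0.5,-1, 0,0,0,-0.02,0.03,1.0,-1, 0,0,0,-0.02,0.03,1.5,-1, 0,0,0,-0.02,0.03,2.0,-1, 0,0,0,-0.02,0.03,2.25,-1, 0,0,0,-0.02,0.03,2.38,-1, 0,0,0,-0.02,0.03,2.38,-1, 0,0,0,-0.02,0.03,2.38,-1, 0,0,0,-0.02,0.03,2.38,1, 0,0,0,-0.02,0.03,2.38,1, 0,0,0,-0.02,0.03,2.38,1, 0,0,0,-0.02,0.03,2.38,1, 0,0,0,-0.02,0.03,2.38,1, 0,0,0,-0.02,0.03,2.38,1, 0,0,0,-0.02,0.03,2.38,1, 0,0,0,-0.02,0.03,2.38,1, 0,0,0,-0.02,0.03,2.38,1]' 60; python3 -c "
from h import *
to(.4228,-.296,.28,79)"
```

```text
time_s: 19.4
tcp_pos: [0.5534, 0.0598, 0.0985]
eef_rot: [2.272, 2.167, 0.002]
force: [-0.2, 0.5, 5.1]
grip_width: 0.0548
gripper_force: 63.4
t 19.4 tcp [0.5534 0.0598 0.0985] psi -2.71 w 0.0548 F [-0.2  0.5  5.1]
turn [ 1.6000e-02  1.5000e-02 -1.6342e+01] shift [-7.231 -2.267 -3.633]
```

```bash
python3 -m inch '[0,0,0,0,0,-0.2,1, 0,0,0,0,0,-0.6,1, 0,0,0,0,0,-1.1,1, 0,0,0,0,0,-1.7,1, 0,0,0,0,0,-2.3,1, 0,0,0,0,0,-2.9,1, 0,0,0,0,0,-3.4,1, 0,0,-1.5,-0.6,-0.2,-3.62,1, 0,0,-3,-1.3,-0.4,-3.62,1, 0,0,-4.5,-2,-0.6,-3.62,1, 0,0,-6,-2.7,-0.8,-3.62,1, 0,0,-7.5,-3.4,-1.05,-3.62,1, 0,0,-9,-4.1,-1.3,-3.62,1, 0,0,-10.5,-4.8,-1.5,-3.62,1, 0,0,-12,-5.5,-1.7,-3.62,1, 0,0,-13.5,-6.2,-1.9,-3.62,1, 0,0,-15,-6.8,-2.1,-3.62,1, 0,0,-16.34,-7.2,-2.26,-3.62,1, 0,0,-16.34,-7.23,-2.26,-3.62,1, 0,0,-16.34,-7.23,-2.26,-3.62,1]'; python3 -c "
from h import *
to(.4228,-.296,.0886,79)"
```

```text
time_s: 21.4
tcp_pos: [0.4226, -0.296, 0.2785]
eef_rot: [-0.306, -3.127, -0.001]
force: [-0.7, -0.0, -1.5]
grip_width: 0.0547
gripper_force: 63.9
t 21.4 tcp [ 0.4226 -0.296   0.2785] psi 78.8 w 0.0547 F [-0.7 -0.  -1.5]
turn [ 0.006 -0.001 -0.039] shift [-4.000e-03 -2.000e-03  3.797e+00]
```

```bash
python3 -m inch '[0,0,0,0,0,0.5,1, 0,0,0,0,0,1.0,1, 0,0,0,0,0,1.5,1, 0,0,0,0,0,2.0,1, 0,0,0,0,0,2.5,1, 0,0,0,0,0,2.9,1, 0,0,0,0,0,3.2,1, 0,0,0,0,0,3.4,1, 0,0,0,0,0,3.55,1, 0,0,0,0,0,3.65,1, 0,0,0,0,0,3.72,1, 0,0,0,0,0,3.77,1, 0,0,0,0,0,3.79,1, 0,0,0,0,0,3.79,1, 0,0,0,0,0,3.79,1]'; python3 -m inch '[0,0,0,0,0,0,0.1, 0,0,0,0,0,0,-0.6, 0,0,0,0,0,0,-1, 0,0,0,0,0,0,-1, 0,0,0,0,0,0,-1, 0,0,0,0,0,0,-1, 0,0,0,0,0,-0.5,-1, 0,0,0,0,0,-1.2,-1, 0,0,0,0,0,-2,-1, 0,0,0,0,0,-2.7,-1, 0,0,0,0,0,-2.7,-1, 0,0,0,0,0,-2.7,-1]'; python3 - <<'E'
from h import *
to(.6117,-.008,.22,40)
for n in("side","top"): cv2.imwrite(f"pics/{n}3.png",viewer.grab_frame(n)[:,:,::-1])
T=cv2.imread('pics/top3.png');S=cv2.imread('pics/side3.png')
r=lambda I,a,b,c,d:cv2.resize(I[a:b,c:d],None,fx=4,fy=4,interpolation=cv2.INTER_CUBIC)
cv2.imwrite('pics/c3.png',np.hstack([r(T,140,250,95,210)[:420],r(T,140,245,210,295)]))
cv2.imwrite('pics/d3.png',np.vstack([r(S,155,230,180,370),r(S,240,315,180,370)]))
E
```

```text
time_s: 22.9
tcp_pos: [0.4229, -0.296, 0.089]
eef_rot: [0.302, 3.127, -0.0]
force: [-0.4, -0.2, -2.0]
grip_width: 0.055
gripper_force: 64.0
time_s: 24.1
tcp_pos: [0.4232, -0.2963, 0.2245]
eef_rot: [0.301, 3.126, -0.002]
force: [-0.5, -0.6, -0.7]
grip_width: 0.0855
gripper_force: 0.0
t 24.1 tcp [ 0.4232 -0.2963  0.2245] psi 78.99 w 0.0855 F [-0.5 -0.6 -0.7]
turn [-5.000e-03  1.900e-02  7.797e+00] shift [-2.599  6.381  0.087]
```

View pics/top3.png

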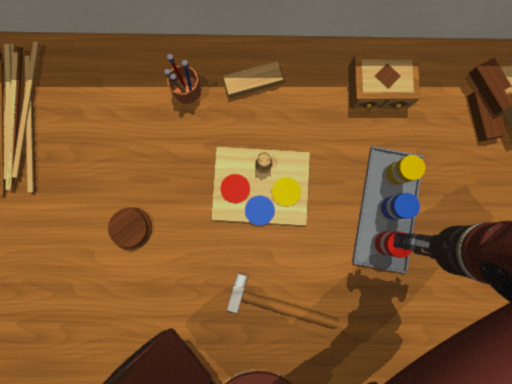

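View pics/side3.png

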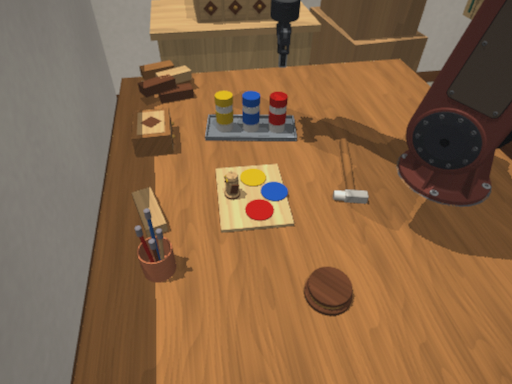

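```bash
python3 - <<'E'
from h import *
np.set_printoptions(precision=4,suppress=True)
T=cv2.imread('pics/top3.png')[:,:,::-1].copy();S=cv2.imread('pics/side3.png')[:,:,::-1].copy()
for c in('red','yellow','blue'):
    for n,I,(x0,x1,y0,y1) in(('top',T,(205,315,140,235)),('side',S,(210,295,160,235))):
        h=cv2.cvtColor(I,cv2.COLOR_RGB2HSV).astype(int);H=h[...,0]
        r={'red':(H<6)|(H>172),'yellow':(H>23)&(H<33),'blue':(H>100)&(H<130)}[c]
        m=(r&(h[...,1]>165)&(h[...,2]>110)); k=np.zeros(m.shape,bool);k[y0:y1,x0:x1]=1; m=(m&k).astype(np.uint8)
        b=blobs(m); e=cv2.fitEllipse(b[0][3]); print(c,n,e[0],e[1],pt(n,e[0],.015))
r=lambda I,a,b,c,d:cv2.resize(I[a:b,c:d],None,fx=5,fy=5,interpolation=cv2.INTER_CUBIC)
cv2.imwrite('pics/p3.png',np.hstack([r(T,195,260,95,165),r(S,255,320,295,365)])[:,:,::-1])
E
```

```text
red top (234.70123291015625, 188.27403259277344) (27.234973907470703, 27.361927032470703) [0.5521 0.0597 0.015 ]
red side (259.0981750488281, 209.531494140625) (19.561132431030273, 26.853321075439453) [0.5521 0.0612 0.015 ]
yellow top (286.011474609375, 191.1834716796875) (28.30817985534668, 28.67527198791504) [ 0.5463 -0.0643  0.015 ]
yellow side (252.5855255126953, 176.84634399414062) (16.03643226623535, 23.590837478637695) [ 0.5458 -0.0632  0.015 ]
blue top (259.1466369628906, 210.07257080078125) (26.24767303466797, 26.61638641357422) [0.5    0.0003 0.015 ]
blue side (273.9256286621094, 191.1029815673828) (16.962194442749023, 24.60169792175293) [0.5001 0.0021 0.015 ]
```

View pics/p3.png

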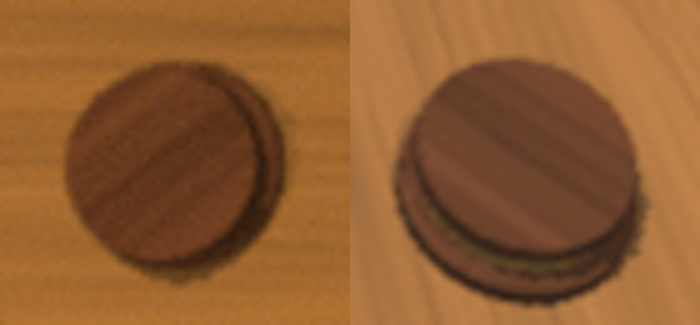

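```bash
python3 - <<'E'
from h import *
t=cu((161,163),(95,195)); s=cu((175,155),(295,255)); print(pt('top',t,.036),pt('side',s,.036),tri(t,s))
to(.6117,-.008,.18,79)
E
```

```text
[0.45622898 0.30857078 0.036     ] [0.45641003 0.31182722 0.036     ] [0.455744   0.30982657 0.03271324]
t 24.2 tcp [ 0.4225 -0.2956  0.2226] psi 78.98 w 0.0858 F [-0.6  0.6  0.1]
turn [ 0.012 -0.013 -0.004] shift [-2.616  6.368  0.856]
```

```bash
python3 -m inch '[0,0,0,-2.62,6.37,0.3,-1, 0,0,0,-2.62,6.37,0.3,-1, 0,0,0,-2.62,6.37,0.3,-1, 0,0,0,-2.62,6.37,0.3,-1, 0,0,0,-2.62,6.37,0.3,-1, 0,0,0,-2.62,6.37,0.85,-1, 0,0,0,-2.62,6.37,0.85,-1, 0,0,0,-2.62,6.37,0.85,-1, 0,0,0,-2.62,6.37,0.85,-1, 0,0,0,-2.62,6.37,0.85,-1, 0,0,0,-2.62,6.37,0.85,-1, 0,0,0,-2.62,6.37,0.85,-1, 0,0,0,-2.62,6.37,0.85,-1]'; python3 -c "
from h import *
to(.6117,-.008,.029,79)"
```

```text
time_s: 25.5
tcp_pos: [0.6122, -0.0091, 0.1818]
eef_rot: [0.303, 3.126, -0.0]
force: [0.5, -0.6, 1.0]
grip_width: 0.0853
gripper_force: 0.0
t 25.5 tcp [ 0.6122 -0.0091  0.1818] psi 78.91 w 0.0853 F [ 0.5 -0.6  1. ]
turn [ 0.001  0.009 -0.018] shift [0.017 0.02  3.057]
```

```bash
python3 -m inch '[0,0,0,0.01,0.02,0.5,-1, 0,0,0,0.01,0.02,1.0,-1, 0,0,0,0.01,0.02,1.5,-1, 0,0,0,0.01,0.02,2.0,-1, 0,0,0,0.01,0.02,2.4,-1, 0,0,0,0.01,0.02,2.8,-1, 0,0,0,0.01,0.02,3.0,-1, 0,0,0,0.01,0.02,3.05,-1, 0,0,0,0.01,0.02,3.05,-1, 0,0,0,0.01,0.02,3.05,-0.4, 0,0,0,0.01,0.02,3.05,-0.1, 0,0,0,0.01,0.02,3.05,0, 0,0,0,0.01,0.02,3.05,0.1, 0,0,0,0.01,0.02,3.05,0.2, 0,0,0,0.01,0.02,3.05,0.3, 0,0,0,0.01,0.02,3.05,0.5, 0,0,0,0.01,0.02,3.05,1, 0,0,0,0.01,0.02,3.05,1, 0,0,0,0.01,0.02,3.05,1, 0,0,0,0.01,0.02,3.05,1]' 25; python3 -c "
from h import *
to(.4563,.31,.16,79)"
```

```text
time_s: 27.5
tcp_pos: [0.6122, -0.0074, 0.0292]
eef_rot: [0.302, 3.126, -0.0]
force: [-1.3, -1.4, 5.6]
grip_width: 0.0335
gripper_force: 25.3
t 27.5 tcp [ 0.6122 -0.0074  0.0292] psi 78.98 w 0.0335 F [-1.3 -1.4  5.6]
turn [-0.001  0.007 -0.004] shift [ 4.272  5.634 -2.619]
```

```bash
python3 -m inch '[0,0,0,0,0,-0.2,1, 0,0,0,0,0,-0.6,1, 0,0,0,0,0,-1.1,1, 0,0,0,0,0,-1.7,1, 0,0,0,0,0,-2.2,1, 0,0,0,0.3,0.4,-2.5,1, 0,0,0,0.8,1,-2.6,1, 0,0,0,1.3,1.7,-2.6,1, 0,0,0,1.8,2.4,-2.6,1, 0,0,0,2.3,3,-2.6,1, 0,0,0,2.8,3.7,-2.6,1, 0,0,0,3.3,4.4,-2.6,1, 0,0,0,3.8,5,-2.6,1, 0,0,0,4.2,5.5,-2.6,1, 0,0,0,4.27,5.63,-2.6,1, 0,0,0,4.27,5.63,-2.6,1, 0,0,0,4.27,5.63,-2.6,1, 0,0,0,4.27,5.63,-2.6,1]'; python3 - <<'E'
from h import *
to(.4563,.31,.0532,79)
a=viewer.grab_frame('side'); cv2.imwrite('pics/o4.png',cv2.resize(a[180:330,240:420],None,fx=4,fy=4)[:,:,::-1])
E
```

```text
time_s: 29.3
tcp_pos: [0.4568, 0.3089, 0.1588]
eef_rot: [-0.304, -3.127, 0.0]
force: [1.1, 0.5, -0.9]
grip_width: 0.0333
gripper_force: 25.1
t 29.3 tcp [0.4568 0.3089 0.1588] psi 78.9 w 0.0333 F [ 1.1  0.5 -0.9]
turn [-0.002 -0.    -0.019] shift [0.013 0.021 2.112]
```

View pics/o4.png

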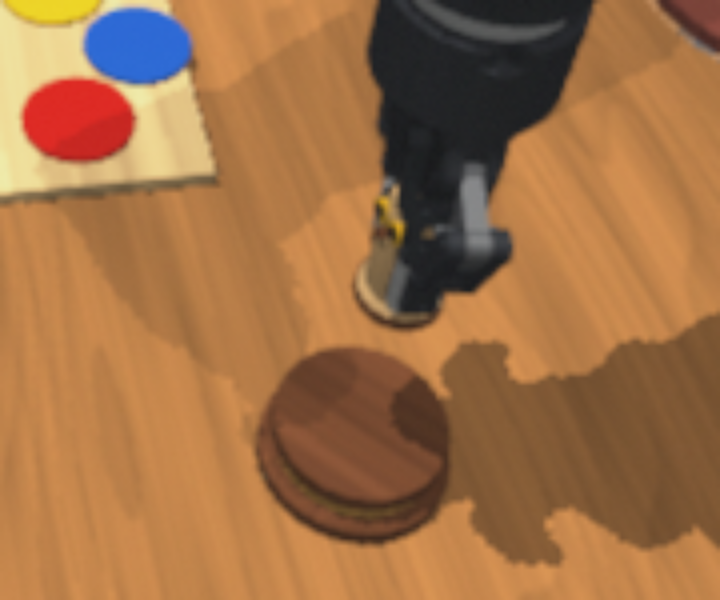

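```bash
python3 -m inch '[0,0,0,0.01,0.02,0.4,1, 0,0,0,0.01,0.02,0.8,1, 0,0,0,0.01,0.02,1.2,1, 0,0,0,0.01,0.02,1.5,1, 0,0,0,0.01,0.02,1.75,1, 0,0,0,0.01,0.02,1.9,1, 0,0,0,0.01,0.02,2.0,1, 0,0,0,0.01,0.02,2.06,1, 0,0,0,0.01,0.02,2.1,1, 0,0,0,0.01,0.02,2.11,1, 0,0,0,0.01,0.02,2.11,1, 0,0,0,0.01,0.02,2.11,1]'; python3 -m inch '[0,0,0,0,0,0,0.25, 0,0,0,0,0,0,0.2, 0,0,0,0,0,0,0.1, 0,0,0,0,0,0,-0.2, 0,0,0,0,0,0,-0.6, 0,0,0,0,0,0,-1, 0,0,0,0,0,0,-1, 0,0,0,0,0,0,-1, 0,0,0,0,0,0,-1, 0,0,0,0,0,-0.3,-1, 0,0,0,0,0,-0.8,-1, 0,0,0,0,0,-1.6,-1, 0,0,0,0,0,-2.6,-1, 0,0,0,0,0,-3.4,-1, 0,0,0,0,0,-3.4,-1, 0,0,0,0,0,-3.4,-1]'; python3 - <<'E'
from h import *
np.set_printoptions(precision=4,suppress=True)
S=cv2.imread('pics/side3.png')[:,:,::-1].copy();T=cv2.imread('pics/top3.png')[:,:,::-1].copy()
to(.4228,-.296,.23,79)
r=lambda I,a,b,c,d:cv2.resize(I[a:b,c:d],None,fx=5,fy=5,interpolation=cv2.INTER_CUBIC)
cv2.imwrite('pics/p5.png',np.hstack([r(S,80,145,200,300),r(viewer.grab_frame('side'),255,320,300,360)])[:,:,::-1])
E
```

```text
time_s: 30.55
tcp_pos: [0.4561, 0.3111, 0.0537]
eef_rot: [0.301, 3.127, 0.001]
force: [0.2, -0.6, -1.3]
grip_width: 0.0333
gripper_force: 25.1
time_s: 32.15
tcp_pos: [0.4566, 0.3112, 0.2254]
eef_rot: [0.301, 3.124, 0.002]
force: [-0.2, -0.2, -0.8]
grip_width: 0.0855
gripper_force: 0.0
t 32.15 tcp [0.4566 0.3112 0.2254] psi 78.99 w 0.0855 F [-0.2 -0.2 -0.8]
turn [ 0.02   0.031 -0.003] shift [ -1.657 -12.05   -0.108]
```

View pics/p5.png

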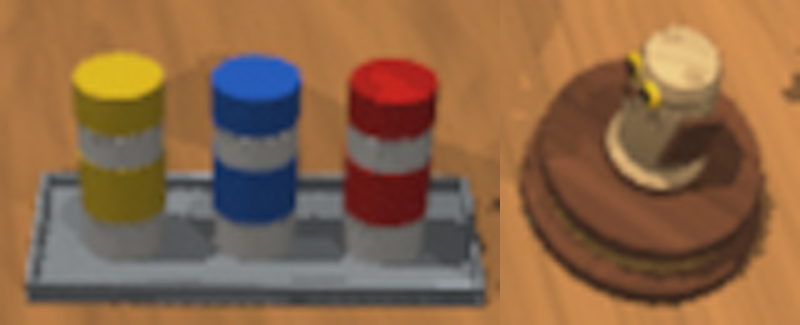

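```bash
python3 - <<'E'
from h import *
np.set_printoptions(precision=4,suppress=True)
for k,U in(('y',(119,77)),('b',(256,78)),('r',(392,81))): print(k,pt('side',cu(U,(200,80)),.125))
s=cu((683-500,56),(300,255)); print('owl head',s,pt('side',s,.106)); s=cu((657-500,145),(300,255)); print('foot',pt('side',s,.038))
print('plinth',pt('side',cu((175,155),(295,255)),.036))
E
# move to red
python3 -m inch '[0,0,0,-1.66,-12.05,-0.1,-1, 0,0,0,-1.66,-12.05,-0.1,-1, 0,0,0,-1.66,-12.05,-0.1,-1, 0,0,0,-1.66,-12.05,-0.1,-1, 0,0,0,-1.66,-12.05,-0.1,-1, 0,0,0,-1.66,-12.05,-0.1,-1, 0,0,0,-1.66,-12.05,-0.1,-1, 0,0,0,-1.66,-12.05,-0.1,-1, 0,0,0,-1.66,-12.05,-0.1,-1, 0,0,0,-1.66,-12.05,-0.1,-1, 0,0,0,-1.66,-12.05,-0.1,-1, 0,0,0,-1.66,-12.05,-0.1,-1, 0,0,0,-1.66,-12.05,-0.1,-1, 0,0,0,-1.66,-12.05,-0.1,-1, 0,0,0,-1.66,-12.05,-0.1,-1, 0,0,0,-1.66,-12.05,-0.1,-1, 0,0,0,-1.66,-12.05,-0.1,-1, 0,0,0,-1.66,-12.05,-0.1,-1]' 60
python3 - <<'E'
from h import *
np.set_printoptions(precision=4,suppress=True)
to(.4228,-.296,.0886,79)
T=viewer.grab_frame('top'); cv2.imwrite('pics/top6.png',T[:,:,::-1])
cv2.imwrite('pics/p6.png',cv2.resize(T[195:260,95:165],None,fx=5,fy=5,interpolation=cv2.INTER_CUBIC)[:,:,::-1])
E
```

```text
y [ 0.5893 -0.3258  0.125 ]
b [ 0.5068 -0.3117  0.125 ]
r [ 0.4252 -0.2953  0.125 ]
owl head [336.2 265.8] [0.4553 0.312  0.106 ]
foot [0.4528 0.309  0.038 ]
plinth [0.4564 0.3118 0.036 ]
time_s: 34.0
tcp_pos: [0.4225, -0.2955, 0.2285]
eef_rot: [0.299, 3.127, -0.0]
force: [-0.8, 1.1, 0.2]
grip_width: 0.0853
gripper_force: 0.0
t 34.0 tcp [ 0.4225 -0.2955  0.2285] psi 79.07 w 0.0853 F [-0.8  1.1  0.2]
turn [-0.002  0.004  0.013] shift [-0.006 -0.009  2.798]
```

View pics/p6.png

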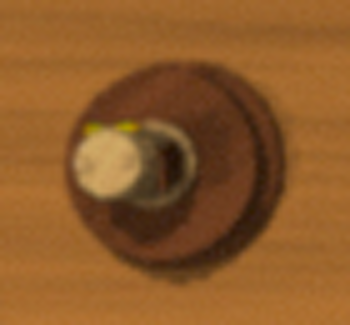

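```bash
python3 -m inch '[0,0,0,-0.02,0,0.5,-1, 0,0,0,-0.02,0,1.0,-1, 0,0,0,-0.02,0,1.5,-1, 0,0,0,-0.02,0,2.0,-1, 0,0,0,-0.02,0,2.4,-1, 0,0,0,-0.02,0,2.7,-1, 0,0,0,-0.02,0,2.79,-1, 0,0,0,-0.02,0,2.79,-1, 0,0,0,-0.02,0,2.79,-0.2, 0,0,0,-0.02,0,2.79,1, 0,0,0,-0.02,0,2.79,1, 0,0,0,-0.02,0,2.79,1, 0,0,0,-0.02,0,2.79,1, 0,0,0,-0.02,0,2.79,1, 0,0,0,-0.02,0,2.79,1, 0,0,0,-0.02,0,2.79,1, 0,0,0,-0.02,0,2.79,1]' 60; python3 -c "
from h import *
to(.5521,.0605,.28,-2.7)
t=cu((111,163),(95,195)); print('owl head top',pt('top',t,.106),tri(t,(336.2,265.8)))
t=cu((152.5,164.5),(95,195)); print('foot',pt('top',t,.039))
"
```

```text
time_s: 35.75
tcp_pos: [0.4239, -0.2971, 0.0903]
eef_rot: [0.301, 3.125, -0.002]
force: [0.1, 0.3, 5.9]
grip_width: 0.0545
gripper_force: 63.5
t 35.75 tcp [ 0.4239 -0.2971  0.0903] psi 78.99 w 0.0545 F [0.1 0.3 5.9]
turn [5.0000e-03 2.9000e-02 1.6338e+01] shift [-1.158  7.506 -3.802]
owl head top [0.45557002 0.3083101  0.106     ] [0.45479797 0.30977044 0.10278332]
foot [0.45548225 0.31153899 0.039     ]
```

```bash
python3 -m inch '[0,0,0,0,0,-0.2,1, 0,0,0,0,0,-0.6,1, 0,0,0,0,0,-1.2,1, 0,0,0,0,0,-1.9,1, 0,0,0,0,0,-2.6,1, 0,0,0,0,0,-3.2,1, 0,0,0,0,0,-3.6,1, 0,0,1.5,-0.1,0.7,-3.8,1, 0,0,3,-0.2,1.4,-3.8,1, 0,0,4.5,-0.3,2.1,-3.8,1, 0,0,6,-0.4,2.8,-3.8,1, 0,0,7.5,-0.5,3.5,-3.8,1, 0,0,9,-0.6,4.2,-3.8,1, 0,0,10.5,-0.7,4.9,-3.8,1, 0,0,12,-0.8,5.6,-3.8,1, 0,0,13.5,-0.9,6.3,-3.8,1, 0,0,15,-1,7,-3.8,1, 0,0,16.34,-1.15,7.5,-3.8,1, 0,0,16.34,-1.15,7.5,-3.8,1, 0,0,16.34,-1.15,7.5,-3.8,1]'; python3 -c "
from h import *
to(.5521,.0605,.1003,-2.7)"
```

```text
time_s: 37.75
tcp_pos: [0.5511, 0.061, 0.279]
eef_rot: [-2.271, -2.171, 0.001]
force: [-0.0, -0.2, -2.7]
grip_width: 0.0549
gripper_force: 64.2
t 37.75 tcp [0.5511 0.061  0.279 ] psi -2.58 w 0.0549 F [-0.  -0.2 -2.7]
turn [-0.005  0.002  0.025] shift [-0.008  0.021  3.574]
```

```bash
python3 -m inch '[0,0,0,0,0.02,0.5,1, 0,0,0,0,0.02,1.0,1, 0,0,0,0,0.02,1.5,1, 0,0,0,0,0.02,2.0,1, 0,0,0,0,0.02,2.5,1, 0,0,0,0,0.02,2.9,1, 0,0,0,0,0.02,3.15,1, 0,0,0,0,0.02,3.3,1, 0,0,0,0,0.02,3.4,1, 0,0,0,0,0.02,3.47,1, 0,0,0,0,0.02,3.52,1, 0,0,0,0,0.02,3.55,1, 0,0,0,0,0.02,3.57,1, 0,0,0,0,0.02,3.57,1, 0,0,0,0,0.02,3.57,1]'; python3 -m inch '[0,0,0,0,0,0,0.1, 0,0,0,0,0,0,-0.6, 0,0,0,0,0,0,-1, 0,0,0,0,0,0,-1, 0,0,0,0,0,0,-1, 0,0,0,0,0,0,-1, 0,0,0,0,0,-0.5,-1, 0,0,0,0,0,-1.2,-1, 0,0,0,0,0,-2,-1, 0,0,0,0,0,-2.7,-1, 0,0,0,0,0,-2.7,-1, 0,0,0,0,0,-2.7,-1]'; python3 -c "
from h import *
to(.5065,-.3125,.23,79)"
```

```text
time_s: 39.25
tcp_pos: [0.5524, 0.0606, 0.1005]
eef_rot: [2.273, 2.168, 0.0]
force: [-0.5, 0.0, -2.5]
grip_width: 0.0547
gripper_force: 64.2
time_s: 40.45
tcp_pos: [0.5529, 0.0605, 0.236]
eef_rot: [2.272, 2.167, 0.002]
force: [0.6, -0.6, 0.1]
grip_width: 0.0855
gripper_force: 0.0
t 40.45 tcp [0.5529 0.0605 0.236 ] psi -2.72 w 0.0855 F [ 0.6 -0.6  0.1]
turn [ 1.7000e-02  1.5000e-02 -1.6343e+01] shift [-7.495 -0.573  0.12 ]
```

Now the blue pot: over the tray.

```bash
python3 -m inch '[0,0,-8,-3.7,-0.3,0.1,-1, 0,0,-8,-3.7,-0.3,0.1,-1, 0,0,-8,-3.7,-0.3,0.1,-1, 0,0,-8,-3.7,-0.3,0.1,-1, 0,0,-16.34,-7.5,-0.57,0.12,-1, 0,0,-16.34,-7.5,-0.57,0.12,-1, 0,0,-16.34,-7.5,-0.57,0.12,-1, 0,0,-16.34,-7.5,-0.57,0.12,-1, 0,0,-16.34,-7.5,-0.57,0.12,-1, 0,0,-16.34,-7.5,-0.57,0.12,-1, 0,0,-16.34,-7.5,-0.57,0.12,-1, 0,0,-16.34,-7.5,-0.57,0.12,-1, 0,0,-16.34,-7.5,-0.57,0.12,-1, 0,0,-16.34,-7.5,-0.57,0.12,-1, 0,0,-16.34,-7.5,-0.57,0.12,-1, 0,0,-16.34,-7.5,-0.57,0.12,-1]'; python3 - <<'E'
from h import *
to(.5065,-.3125,.0886,79)
S=viewer.grab_frame('side'); cv2.imwrite('pics/side7.png',S[:,:,::-1])
cv2.imwrite('pics/p7.png',cv2.resize(S[130:235,205:300],None,fx=5,fy=5,interpolation=cv2.INTER_CUBIC)[:,:,::-1])
E
```

```text
time_s: 42.05
tcp_pos: [0.5061, -0.3125, 0.2293]
eef_rot: [0.302, 3.127, 0.0]
force: [-0.8, 0.0, 0.5]
grip_width: 0.0857
gripper_force: 0.0
t 42.05 tcp [ 0.5061 -0.3125  0.2293] psi 78.96 w 0.0857 F [-0.8  0.   0.5]
turn [ 0.     0.001 -0.008] shift [-7.000e-03  1.000e-03  2.814e+00]
```

View pics/p7.png

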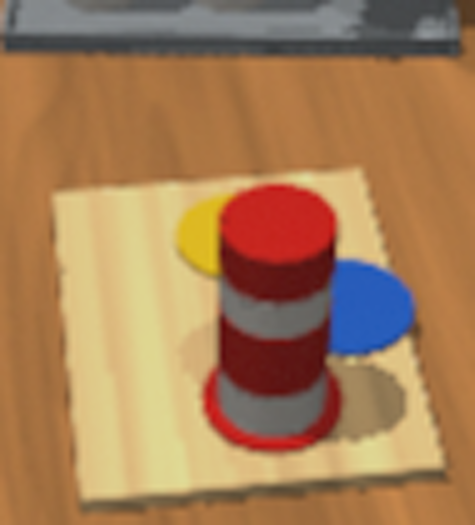

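```bash
python3 -m inch '[0,0,0,0,0,0.5,-1, 0,0,0,0,0,1.0,-1, 0,0,0,0,0,1.5,-1, 0,0,0,0,0,2.0,-1, 0,0,0,0,0,2.4,-1, 0,0,0,0,0,2.7,-1, 0,0,0,0,0,2.81,-1, 0,0,0,0,0,2.81,-1, 0,0,0,0,0,2.81,-0.2, 0,0,0,0,0,2.81,1, 0,0,0,0,0,2.81,1, 0,0,0,0,0,2.81,1, 0,0,0,0,0,2.81,1, 0,0,0,0,0,2.81,1, 0,0,0,0,0,2.81,1, 0,0,0,0,0,2.81,1, 0,0,0,0,0,2.81,1]' 60; python3 -c "
from h import *
to(.5,.0012,.28,-2.7)"
```

```text
time_s: 43.8
tcp_pos: [0.5069, -0.3134, 0.0904]
eef_rot: [0.301, 3.125, -0.002]
force: [-0.4, -1.1, 6.9]
grip_width: 0.0548
gripper_force: 64.1
t 43.8 tcp [ 0.5069 -0.3134  0.0904] psi 78.98 w 0.0548 F [-0.4 -1.1  6.9]
turn [7.0000e-03 3.3000e-02 1.6336e+01] shift [ 1.328  6.145 -3.804]
```

```bash
python3 -m inch '[0,0,0,0,0,-0.2,1, 0,0,0,0,0,-0.6,1, 0,0,0,0,0,-1.2,1, 0,0,0,0,0,-1.9,1, 0,0,0,0,0,-2.6,1, 0,0,0,0,0,-3.2,1, 0,0,0,0,0,-3.6,1, 0,0,1.5,0.1,0.5,-3.8,1, 0,0,3,0.25,1.1,-3.8,1, 0,0,4.5,0.4,1.7,-3.8,1, 0,0,6,0.5,2.3,-3.8,1, 0,0,7.5,0.65,2.9,-3.8,1, 0,0,9,0.8,3.5,-3.8,1, 0,0,10.5,0.9,4.1,-3.8,1, 0,0,12,1,4.7,-3.8,1, 0,0,13.5,1.15,5.3,-3.8,1, 0,0,15,1.25,5.8,-3.8,1, 0,0,16.34,1.32,6.14,-3.8,1, 0,0,16.34,1.32,6.14,-3.8,1, 0,0,16.34,1.32,6.14,-3.8,1]'; python3 -c "
from h import *
to(.5,.0012,.1004,-2.7)"
```

```text
time_s: 45.8
tcp_pos: [0.4998, 0.0013, 0.279]
eef_rot: [2.27, 2.172, -0.0]
force: [0.1, -0.5, -3.1]
grip_width: 0.0548
gripper_force: 64.2
t 45.8 tcp [0.4998 0.0013 0.279 ] psi -2.53 w 0.0548 F [ 0.1 -0.5 -3.1]
turn [-0.001  0.002  0.034] shift [-1.000e-03  5.000e-03  3.572e+00]
```

```bash
python3 -m inch '[0,0,0,0,0,0.5,1, 0,0,0,0,0,1.0,1, 0,0,0,0,0,1.5,1, 0,0,0,0,0,2.0,1, 0,0,0,0,0,2.5,1, 0,0,0,0,0,2.9,1, 0,0,0,0,0,3.15,1, 0,0,0,0,0,3.3,1, 0,0,0,0,0,3.4,1, 0,0,0,0,0,3.47,1, 0,0,0,0,0,3.52,1, 0,0,0,0,0,3.55,1, 0,0,0,0,0,3.57,1, 0,0,0,0,0,3.57,1, 0,0,0,0,0,3.57,1]'; python3 -m inch '[0,0,0,0,0,0,0.1, 0,0,0,0,0,0,-0.6, 0,0,0,0,0,0,-1, 0,0,0,0,0,0,-1, 0,0,0,0,0,0,-1, 0,0,0,0,0,0,-1, 0,0,0,0,0,-0.5,-1, 0,0,0,0,0,-1.2,-1, 0,0,0,0,0,-2,-1, 0,0,0,0,0,-2.7,-1, 0,0,0,0,0,-2.7,-1, 0,0,0,0,0,-2.7,-1]'; python3 -c "
from h import *
to(.5896,-.327,.23,79)"
```

```text
time_s: 47.3
tcp_pos: [0.5001, 0.0013, 0.1005]
eef_rot: [2.273, 2.168, 0.0]
force: [0.2, -0.5, -3.1]
grip_width: 0.0544
gripper_force: 64.3
time_s: 48.5
tcp_pos: [0.5005, 0.0011, 0.236]
eef_rot: [2.272, 2.167, 0.001]
force: [-0.2, 0.3, -0.3]
grip_width: 0.0857
gripper_force: 0.0
t 48.5 tcp [0.5005 0.0011 0.236 ] psi -2.71 w 0.0857 F [-0.2  0.3 -0.3]
turn [ 1.3000e-02  1.6000e-02 -1.6343e+01] shift [-6.471  2.091  0.124]
```

```bash
python3 -m inch '[0,0,-8,-3.2,1,0.1,-1, 0,0,-8,-3.2,1,0.1,-1, 0,0,-8,-3.2,1,0.1,-1, 0,0,-8,-3.2,1,0.1,-1, 0,0,-16.34,-6.47,2.09,0.12,-1, 0,0,-16.34,-6.47,2.09,0.12,-1, 0,0,-16.34,-6.47,2.09,0.12,-1, 0,0,-16.34,-6.47,2.09,0.12,-1, 0,0,-16.34,-6.47,2.09,0.12,-1, 0,0,-16.34,-6.47,2.09,0.12,-1, 0,0,-16.34,-6.47,2.09,0.12,-1, 0,0,-16.34,-6.47,2.09,0.12,-1, 0,0,-16.34,-6.47,2.09,0.12,-1, 0,0,-16.34,-6.47,2.09,0.12,-1, 0,0,-16.34,-6.47,2.09,0.12,-1, 0,0,-16.34,-6.47,2.09,0.12,-1]'; python3 -c "
from h import *
to(.5896,-.327,.0886,79)"
```

```text
time_s: 50.1
tcp_pos: [0.589, -0.3267, 0.2294]
eef_rot: [0.302, 3.127, 0.0]
force: [-0.2, 0.2, -0.1]
grip_width: 0.0856
gripper_force: 0.0
t 50.1 tcp [ 0.589  -0.3267  0.2294] psi 78.96 w 0.0856 F [-0.2  0.2 -0.1]
turn [ 0.     0.002 -0.007] shift [-0.012 -0.003  2.815]
```

```bash
python3 -m inch '[0,0,0,-0.01,0,0.5,-1, 0,0,0,-0.01,0,1.0,-1, 0,0,0,-0.01,0,1.5,-1, 0,0,0,-0.01,0,2.0,-1, 0,0,0,-0.01,0,2.4,-1, 0,0,0,-0.01,0,2.7,-1, 0,0,0,-0.01,0,2.81,-1, 0,0,0,-0.01,0,2.81,-1, 0,0,0,-0.01,0,2.81,-0.2, 0,0,0,-0.01,0,2.81,1, 0,0,0,-0.01,0,2.81,1, 0,0,0,-0.01,0,2.81,1, 0,0,0,-0.01,0,2.81,1, 0,0,0,-0.01,0,2.81,1, 0,0,0,-0.01,0,2.81,1, 0,0,0,-0.01,0,2.81,1, 0,0,0,-0.01,0,2.81,1]' 60; python3 -c "
from h import *
to(.5461,-.0637,.28,-2.7)"
```

```text
time_s: 51.8
tcp_pos: [0.5903, -0.3276, 0.0905]
eef_rot: [0.301, 3.125, -0.002]
force: [0.1, -0.1, 6.8]
grip_width: 0.055
gripper_force: 63.7
t 51.8 tcp [ 0.5903 -0.3276  0.0905] psi 78.98 w 0.055 F [ 0.1 -0.1  6.8]
turn [8.0000e-03 3.3000e-02 1.6336e+01] shift [ 1.867  5.008 -3.8  ]
```

```bash
python3 -m inch '[0,0,0,0,0,-0.2,1, 0,0,0,0,0,-0.6,1, 0,0,0,0,0,-1.2,1, 0,0,0,0,0,-1.9,1, 0,0,0,0,0,-2.6,1, 0,0,0,0,0,-3.2,1, 0,0,0,0,0,-3.6,1, 0,0,1.5,0.15,0.4,-3.8,1, 0,0,3,0.35,0.9,-3.8,1, 0,0,4.5,0.5,1.4,-3.8,1, 0,0,6,0.7,1.9,-3.8,1, 0,0,7.5,0.9,2.4,-3.8,1, 0,0,9,1.05,2.9,-3.8,1, 0,0,10.5,1.25,3.4,-3.8,1, 0,0,12,1.4,3.9,-3.8,1, 0,0,13.5,1.6,4.4,-3.8,1, 0,0,15,1.75,4.8,-3.8,1, 0,0,16.34,1.87,5.0,-3.8,1, 0,0,16.34,1.87,5.0,-3.8,1, 0,0,16.34,1.87,5.0,-3.8,1]'; python3 -c "
from h import *
to(.5461,-.0637,.1004,-2.7)"
```

```text
time_s: 53.8
tcp_pos: [0.5455, -0.0638, 0.2791]
eef_rot: [2.269, 2.172, 0.0]
force: [0.4, 0.3, -2.4]
grip_width: 0.0547
gripper_force: 63.9
t 53.8 tcp [ 0.5455 -0.0638  0.2791] psi -2.5 w 0.0547 F [ 0.4  0.3 -2.4]
turn [0.004 0.003 0.041] shift [0.004 0.01  3.574]
```

Lower, release, rise, then back off toward the tray for a clear view.

```bash
python3 -m inch '[0,0,0,0,0.01,0.5,1, 0,0,0,0,0.01,1.0,1, 0,0,0,0,0.01,1.5,1, 0,0,0,0,0.01,2.0,1, 0,0,0,0,0.01,2.5,1, 0,0,0,0,0.01,2.9,1, 0,0,0,0,0.01,3.15,1, 0,0,0,0,0.01,3.3,1, 0,0,0,0,0.01,3.4,1, 0,0,0,0,0.01,3.47,1, 0,0,0,0,0.01,3.52,1, 0,0,0,0,0.01,3.55,1, 0,0,0,0,0.01,3.57,1, 0,0,0,0,0.01,3.57,1, 0,0,0,0,0.01,3.57,1]'; python3 -m inch '[0,0,0,0,0,0,0.1, 0,0,0,0,0,0,-0.6, 0,0,0,0,0,0,-1, 0,0,0,0,0,0,-1, 0,0,0,0,0,0,-1, 0,0,0,0,0,0,-1, 0,0,0,0,0,-0.5,-1, 0,0,0,0,0,-1.2,-1, 0,0,0,0,0,-2,-1, 0,0,0,0,0,-2.7,-1, 0,0,0,0,0,-2.7,-1, 0,0,0,-5,0,-2.7,-1, 0,0,0,-5,0,-2.7,-1, 0,0,0,-5,0,-2.7,-1, 0,0,0,-5,0,-2.7,-1, 0,0,0,-5,0,-2.7,-1, 0,0,0,-5,0,-2.7,-1, 0,0,0,-5,0,-2.7,-1, 0,0,0,-5,0,-2.7,-1]'; python3 - <<'E'
from h import *
np.set_printoptions(precision=4,suppress=True)
print(bot.get_obs()['tcp_pos'])
T=viewer.grab_frame('top'); S=viewer.grab_frame('side')
r=lambda I,a,b,c,d:cv2.resize(I[a:b,c:d],None,fx=5,fy=5,interpolation=cv2.INTER_CUBIC)
P=np.hstack([r(T,140,240,210,310)[:, :], np.zeros((500,5,3),np.uint8), r(S,130,230,215,274)])
cv2.imwrite('pics/f8.png',P[:,:,::-1]); cv2.imwrite('pics/top8.png',T[:,:,::-1])
I=cv2.imread('pics/top6.png')[:,:,::-1]; print('plinth area change',np.abs(I[195:260,95:165].astype(int)-T[195:260,95:165]).mean())
E
```

```text
time_s: 55.3
tcp_pos: [0.5461, -0.0637, 0.1005]
eef_rot: [2.273, 2.168, 0.0]
force: [-0.6, 0.3, -1.2]
grip_width: 0.0546
gripper_force: 64.2
time_s: 57.2
tcp_pos: [0.5342, -0.3125, 0.235]
eef_rot: [-2.272, -2.168, -0.0]
force: [0.3, -0.5, 0.5]
grip_width: 0.0853
gripper_force: 0.0
[ 0.5342 -0.3125  0.235 ]
plinth area change 3.247032967032967
```

View pics/f8.png

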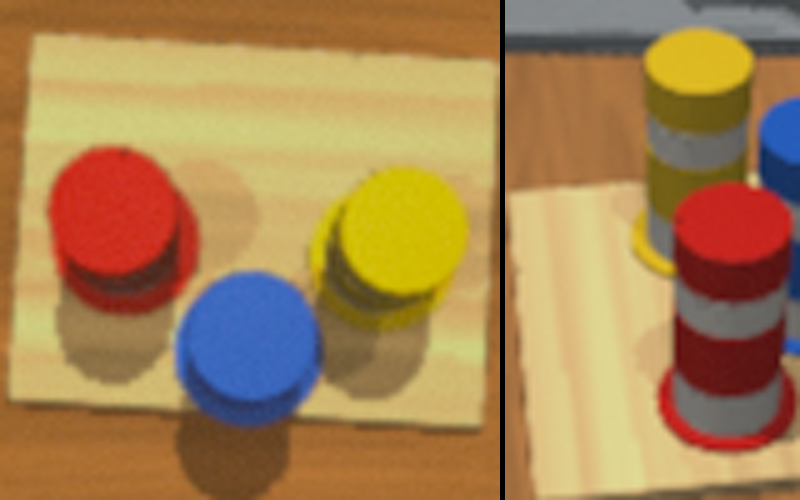

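```bash
python3 -c "
from cell import bot
print(bot.hand_in())"
```

```text
the job is handed in; nothing more can be done
None
```

The job is handed in at about 57 s: the three pots are back on their own coasters, within about 2 mm of where they started, and the owl stands within about 2 mm of the plinth's centre, all upright in the last pictures.

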